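# Shingle the slide mailers along the tray

## Robot

A 6-joint arm with a two-finger parallel gripper is mounted at the origin on a cart in front of the work surface, level with it; the furniture and walls round the work are solid. World frame = base frame: x ahead of the robot, y to its left, z up, the work surface at z = 0. Lengths are in m, angles in degrees, forces in N, time in s.
With the tool pointing down it reaches from about 0.4 to 0.825 m from the base axis. Payload 7 kg.
Tool frame: the origin (TCP) lies midway between the tips of the shut fingers; the grasp point (between the pads) lies 19 mm behind it (r.grip_point_offset is the z of the grasp point in the tool frame, in m); z points along the fingers, y is the line along which they close (so a half turn about z gives the same grasp; the last joint's range is limited). The gripper opens to 88 mm and grips with 3 to 60 N. Pads are 19 mm wide; open, the fingers measure 130 mm over their backs; the gripper's body (78 mm by 193 mm) begins 47 mm behind the grasp point.
Start: joints at [88.871, 20.546, 0.682, 0, -70.136, -16.507], TCP at [0.205, 0.643, 0.227] pointing down, gripper open.
Joint ranges: [-176.03, 176.03], [-82.01, 121.73], [-58.28, 71.71], [-173.87, 95.51], [-174.79, -0.11], [-173.66, 173.66]. Speed limits (degrees/s): [136.94, 136.94, 172.46, 180, 180, 180].

## Interface

Orientations are given as [roll, pitch, yaw] about the fixed x, y, z axes, in that order (R = Rz(yaw) Ry(pitch) Rx(roll)).
In Python, from plant import r, viewer, recognise, outline_of, pinpoint gives the robot as it stands.
- The arm moves only by the tool move_arm, never from a script. Its argument "targets" is a list of rows, each a list of 2 entries, a list of its own where there are three numbers: the shift along the tool's x, y, z in cm, then the turn, a rotation vector about the tool's x, y, z in rad. A call has 1 to 5 rows; each row is the pose to reach, as a shift and turn from the pose commanded when the call began, along the tool's axes at that moment; what a row does not reach only later rows make up. A row lasts 1/8 s, in which the tool goes at most 62.5 mm and 10.7 degrees, less where a joint would pass 70% of its speed; a pose out of reach is approached as far as the arm can. A call with a gripper value outside its range is refused whole. "jaw" is the finger opening in cm, from 0 to 8.76, set as the call begins (left out, the last holds). The fingers move at their own pace and stop on an object; "squeeze" is the grip in N (left out, the last holds). Time passes only in rows, so rows that repeat a pose let the fingers close. It gives the time, the measured TCP pose, the force, the opening and the grip force at its end, in the units of the state.
- r.get_state(): the state, without advancing time (a new reading comes with each control period).
- viewer.capture(name): name is "scene" or "top" or "wrist"; returns a dict with "image" (384x512x3 uint8, blue, green, red), "intrinsics" (3x3 intrinsics, pixels), "camera_from_world" (4x4, takes a point from world to camera coordinates). Camera axes: x right, y up, looking along -z (the intrinsics and any distortion apply to the point x, -y, -z); pixel columns grow to the right and rows downward; lengths in m; the calibration is good to about 2 mm. A picture is of the moment at which its call begins. There is no depth.
- r.close_job(): hands the job in; it is judged then, once.
Trained networks look in the newest picture that a camera, given by its name, has taken for a name from the list of things; names that differ only in an ending like _2 or _b are one class to them, and where a whole thing is asked for, a point or a joint stands for the part that bears it (a point fixed in the world has none). Each returns a list of dicts, best first, with "score" (0 to 1); they miss things now and then, are a little off and sometimes report something else, mostly with a low value. They report only what shows in the picture. A call takes as long as a camera call. They do not tell look-alikes from the thing itself.
- recognise(label, camera): "box" ([left, top, right, bottom] in pixels, round what is visible of it).
- outline_of(label, camera): "mask" (384x512 bool, what is visible of it) and "box" ([left, top, right, bottom] in pixels, round what is visible of it).
- pinpoint(label, camera): "location" ([row, column] in pixels: a listed point, or the origin of a listed thing).
The state is a dict: "time_s": time; "joints": joint angles; "qd": joint speeds; "joint_torque": joint torques, N m; "tcp_pos": TCP position; "eef_rot": TCP orientation; "contact_force": force on the tool from outside, world axes, zero at the start; "moment": the same for the moment, N m; "gripper_width": finger opening in m; "gripper_force": force on a finger pad.
Only numpy, scipy, OpenCV 4.12 (cv2) and the standard library are available. Lean on these libraries where they do the work, as an engineer would, in place of code of your own. Each camera call takes 0.05 s, during which the arm holds its last target. There are 200 camera calls.

## Task

Carry on the overlapping row of slide mailers in the shallow grey tray, like roof tiles: lay the blue-labelled mailer so that its label end rests on the plain end of the green-labelled one already there and covers about a third of it, then lay the yellow-labelled one on the blue one's plain end in the same way. Let each lean on the one before with its plain end down on the tray floor, all in one straight line with the labels pointing the same way and in view, and do not shift the green one.

Things in the scene. Friction and masses are not known exactly. Their poses are not given: they have to be found in the camera images.
- tray: Shallow grey tray fixed to the worktop, 160 mm wide (its x), 290 mm long (its y), with a 3 mm floor and a rim 5 mm thick that stands 8 mm above the floor (11 mm above the worktop). Origin at the centre of its underside; z up. The row starts near its +y end and grows towards its -y end.
- mailer_green: Slide mailer: white plate 40 mm wide (x), 90 mm long (y), 8 mm thick (z). Origin at the centre of its underside. Green label on the last 30 mm of the top at its +y end; -y end plain. It lies loose and flat on the tray floor, label towards the tray's +y end, and must stay there.
- mailer_blue: Slide mailer: white plate 40 mm wide (x), 90 mm long (y), 8 mm thick (z). Origin at the centre of its underside. Blue label on the last 30 mm of the top at its +y end; -y end plain. Loose, flat on the worktop in front of the tray. Grip across its width. Released level just above green, it tips down to lean at 0.13 rad. Finished, its origin is about 60 mm from green's, in green's -y direction.
- mailer_yellow: Slide mailer: white plate 40 mm wide (x), 90 mm long (y), 8 mm thick (z). Origin at the centre of its underside. Yellow label on the last 30 mm of the top at its +y end; -y end plain. Loose, flat on the worktop in front of the tray. Grip across its width. Finished, its origin is about 60 mm beyond blue's in green's -y direction; the leaning blue one rises to 13 mm above the tray floor beneath it.
Things that resemble listed ones, but are neither listed nor needed, are in the scene too. What is shaped like the mailer_yellow but pink is not meant. Leave any pink look-alike of the mailer_blue alone.

How it is judged (in metres and radians):
On the way:
1. the blue-labelled mailer leans on the green one, released (y of mailer_green in the frame of mailer_blue between 0.047 and 0.077 m and x of mailer_blue in the frame of mailer_green between -0.018 and 0.018 m and angle between the y axis of mailer_blue and the y axis of mailer_green, either way round below 0.26 rad and angle between mailer_blue's own z axis and vertical between 0.05 and 0.3 rad and linear speed of mailer_blue below 0.02 m/s and contact force between the fingers and mailer_blue below 0.3 N and distance of mailer_green from where it was at the start of the episode below 0.015 m and angle between mailer_green's own z axis and vertical below 0.04 rad), for 0.2 s.
At the end, for the whole second after the job is handed in: Blue leans (0.05 to 0.3 rad) with its label end on green and yellow likewise on blue, each origin 47 to 77 mm behind the one under it, labels the same way, within 15 degrees and 18 mm of green's line; green flat, moved under 15 mm; all released and at rest (all of step 1 and y of mailer_blue in the frame of mailer_yellow between 0.047 and 0.077 m and x of mailer_yellow in the frame of mailer_green between -0.018 and 0.018 m and angle between the y axis of mailer_yellow and the y axis of mailer_green, either way round below 0.26 rad and angle between mailer_yellow's own z axis and vertical between 0.05 and 0.3 rad and linear speed of mailer_yellow below 0.02 m/s and contact force between the fingers and mailer_yellow below 0.3 N); the robot touches nothing.
It fails at once if the green-labelled mailer is shifted by more than 15 mm (distance of mailer_green from where it was at the start of the episode above 0.015 m).
It also fails if it takes over 48 s, if anything falls off the work surface, if the arm or the gripper's body presses on something with over 40 N, if the wrist force passes 120 N, or if a joint passes its speed limit or range.

## Working session

There is one attempt and no reset: what is moved stays moved. The work goes in short steps, Python scripts to look and compute and a tool call to move; the robot and the scene stay as the last step left them, time stands still between calls to the robot, and variables do not carry over. Pictures are saved under pics/ and viewed, at most 10 in all, crops included, and the job is handed in when it is done.

Besides the shell and the picture viewer there is one more tool, called after "Call:" by a JSON object that holds its "fn" and its "kwargs". move_arm: Moves the arm, as the interface text tells. Its arguments: {"type":"object","properties":{"targets":{"type":"array","items":{"type":"array"}},"jaw":{"type":"number"},"squeeze":{"type":"number"}},"required":["targets"]}

```bash
mkdir -p pics
cat > h.py <<'E'
import numpy as np, cv2
from plant import r, viewer, recognise, outline_of, pinpoint
from scipy.spatial.transform import Rotation as R
def ray(c,uv,z):
    K=np.array(c["intrinsics"]);T=np.array(c["camera_from_world"])
    d=np.linalg.inv(K)@np.array([uv[0],uv[1],1.]);d=np.array([d[0],-d[1],-d[2]])
    Rm=T[:3,:3];o=-Rm.T@T[:3,3];d=Rm.T@d
    return o+d*(z-o[2])/d[2]
def proj(c,p):
    T=np.array(c["camera_from_world"]);q=T[:3,:3]@np.array(p)+T[:3,3]
    q=np.array(c["intrinsics"])@np.array([q[0],-q[1],-q[2]]);return q[:2]/q[2]
E
python3 - <<'E'
from h import *
a=viewer.capture("top");b=viewer.capture("scene")
cv2.imwrite("pics/top.png",cv2.resize(a["image"],(800,600)));cv2.imwrite("pics/scene.png",b["image"])
for n in["mailer_green","mailer_blue","mailer_yellow","tray"]:
    for o in outline_of(n,"top")[:4]:
        cn=max(cv2.findContours(o["mask"].astype(np.uint8),0,1)[0],key=cv2.contourArea)
        P=np.array([ray(a,uv,.008)[:2] for uv in cn[:,0]],np.float32)
        print(n,round(o["score"],2),o["box"],cv2.minAreaRect(P))
s=r.get_state();print(s["time_s"],s["tcp_pos"],s["eef_rot"],r.grip_point_offset)
E
```

```text
mailer_green 0.77 [237.7, 129.3, 267.5, 145.8] ((0.6654161810874939, 0.1146780475974083), (0.08977345377206802, 0.04351088032126427), 81.07952117919922)
mailer_blue 0.73 [273.4, 209.7, 305.3, 224.0] ((0.4433138966560364, 0.015230178833007812), (0.037843234837055206, 0.08610305190086365), 16.82183837890625)
mailer_blue 0.62 [338.8, 205.7, 372.7, 224.9] ((0.4423271119594574, -0.16787056624889374), (0.042548853904008865, 0.09388281404972076), 2.2326786518096924)
mailer_blue 0.56 [180.7, 128.3, 210.2, 160.4] ((0.6539616584777832, 0.27374356985092163), (0.09452510625123978, 0.04232819005846977), 38.4932746887207)
mailer_yellow 0.96 [163.6, 231.8, 199.2, 252.4] ((0.37732887268066406, 0.31002867221832275), (0.09258798509836197, 0.04029569774866104), 62.465980529785156)
mailer_yellow 0.69 [341.3, 208.6, 373.8, 225.0] ((0.4425477087497711, -0.16942638158798218), (0.0362730473279953, 0.08779583871364594), 3.4355838298797607)
tray 0.85 [223.8, 105.9, 331.4, 177.2] ((0.657545268535614, 0.036825478076934814), (0.28949010372161865, 0.1622432917356491), 78.53816223144531)
0.3 [0.20447774 0.64311573 0.22624352] [ 1.79967599e+02 -6.37228637e-03 -1.76374797e+01] -0.0188
```

View pics/top.png

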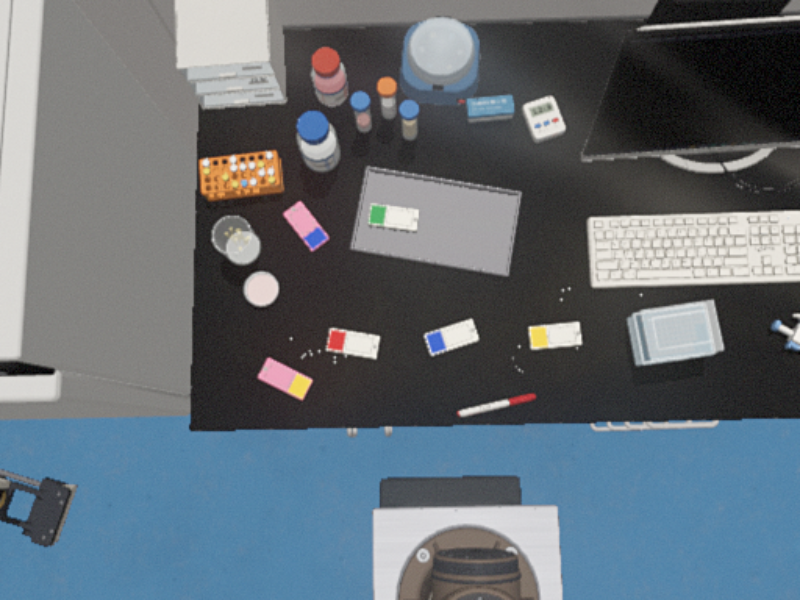

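View pics/scene.png

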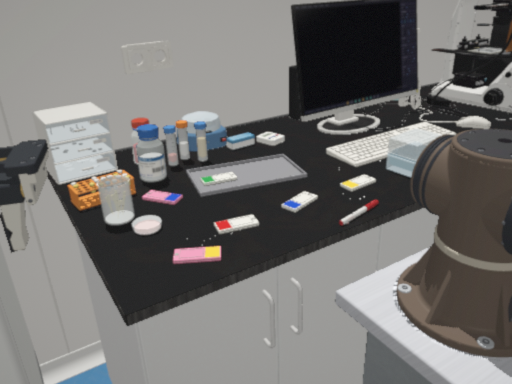

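Run:
```python
import cv2
a=cv2.imread("pics/top.png");a=a[150:410,230:610]
cv2.imwrite("pics/c1.png",cv2.resize(a,None,fx=2.1,fy=2.1,interpolation=2))
```

```text
(no output)
```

View pics/c1.png

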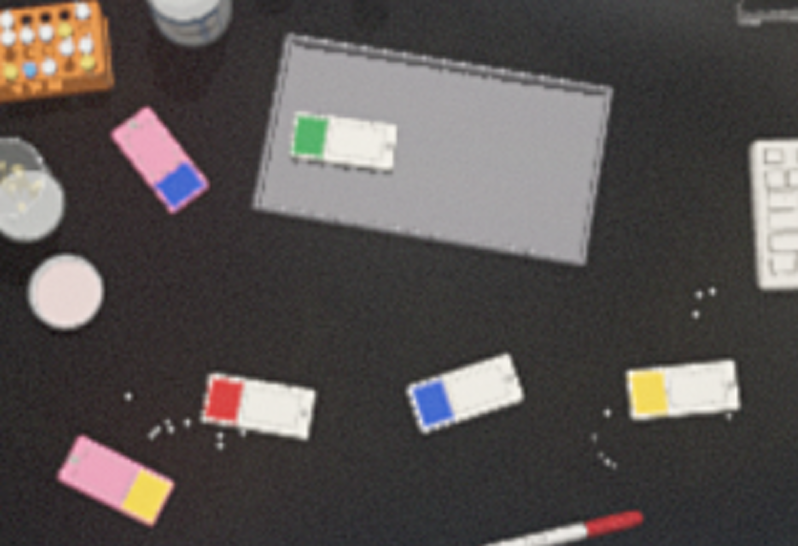

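Candidates in the 800x600 top view:
- **Blue labels:** white plate at (451,337) and pink plate at (306,226).
- **Yellow labels:** white plate at (555,336) and pink plate at (285,378).
- **Red label:** white plate at (353,343), a distractor.

The mailers are described as white, so (451,337) and (555,336) are the ones meant, and the crop confirms it. Green lies in the tray at (393,217). All label ends point left in the image, which is +y.

```bash
cat >> h.py <<'E'
def rel(p,yaw,tilt=0,frm=None):
    "shift cm/turn rad from current (or frm=(pos,rpy)) to pos, tool-down yaw; tilt about tool y"
    s=r.get_state();p0,e0=frm if frm else (s["tcp_pos"],s["eef_rot"])
    R0=R.from_euler("xyz",e0,degrees=True);R1=R.from_euler("xyz",[180,0,yaw],degrees=True)*R.from_euler("y",tilt)
    print(np.round(R0.inv().apply(np.array(p)-p0)*100,2),np.round((R0.inv()*R1).as_rotvec(),3))
E
python3 - <<'E'
from h import *
rel([.47,.34,.2],-45);rel([.46,.015,.2],-73,frm=([.47,.34,.2],[180,0,-45]))
E
```

```text
[34.49 20.84  2.64] [ 0.001 -0.     0.478]
[22.27 23.69  0.  ] [ 0.    -0.     0.489]
```

Call:
{"fn": "move_arm", "kwargs": {"targets": [[[5,3,0.5],[0,0,0.1]],[[10.5,6.3,1],[0,0,0.2]],[[16,9.6,1.5],[0,0,0.3]],[[21,12.7,2],[0,0,0.4]],[[26,15.7,2.5],[0,0,0.48]]]}}

```text
time_s: 0.92
tcp_pos: [0.4058, 0.4132, 0.2017]
eef_rot: [-180.0, 0.0, -45.3]
contact_force: [0.7, 0.5, -0.3]
gripper_width: 0.0878
gripper_force: 0.0
```

Run:
```python
from h import *
rel([.46,.15,.2],-62);rel([.46,.015,.2],-73,frm=([.46,.15,.2],[180,0,-62]))
print(r.get_state()["tcp_pos"])
```

```text
[22.52 14.66  0.16] [-0.001  0.     0.292]
[11.92  6.34  0.  ] [ 0.    -0.     0.192]
[0.40578202 0.41317191 0.20169698]
```

Call:
{"fn": "move_arm", "kwargs": {"targets": [[[4.8,3.1,0],[0,0,0.06]],[[9.6,6.2,0],[0,0,0.12]],[[14.4,9.3,0],[0,0,0.18]],[[19,12.2,0.1],[0,0,0.24]],[[22.5,14.6,0.2],[0,0,0.29]]]}}

```text
time_s: 1.55
tcp_pos: [0.46, 0.1504, 0.1999]
eef_rot: [-180.0, 0.0, -61.9]
contact_force: [1.3, 0.3, -0.7]
gripper_width: 0.0876
gripper_force: 0.0
```

Call:
{"fn": "move_arm", "kwargs": {"targets": [[[4,2.1,0],[0,0,0.06]],[[8,4.2,0],[0,0,0.12]],[[11,5.8,0],[0,0,0.17]],[[12,6.4,0],[0,0,0.19]],[[12,6.4,0],[0,0,0.19]]]}}

```text
time_s: 2.17
tcp_pos: [0.4604, 0.0161, 0.1997]
eef_rot: [-180.0, 0.0, -72.7]
contact_force: [-0.4, -0.5, -0.2]
gripper_width: 0.0878
gripper_force: 0.0
```

```bash
cat >> h.py <<'E'
def meas(c,cam,name,z,near=None,n=4):
    for o in outline_of(name,cam)[:n]:
        cn=max(cv2.findContours(o["mask"].astype(np.uint8),0,1)[0],key=cv2.contourArea)
        P=np.array([ray(c,uv,z)[:2] for uv in cn[:,0]],np.float32)
        (ctr,sz,an)=cv2.minAreaRect(P); an=an if sz[0]>sz[1] else an+90
        print(name,round(o["score"],2),np.round(o["box"]),np.round(ctr,4),np.round(sz,4),"heading",round(an,1))
E
python3 - <<'E'
from h import *
a=viewer.capture("wrist");cv2.imwrite("pics/w1.png",a["image"])
meas(a,"wrist","mailer_blue",.006);meas(a,"wrist","mailer_green",.009)
print(r.get_state()["tcp_pos"],r.get_state()["eef_rot"])
E
```

```text
mailer_green 0.93 [ 10. 151.  76. 229.] [0.6671 0.1139] [0.094  0.0437] heading 80.3
mailer_green 0.7 [245. 125. 287. 211.] [0.4452 0.015 ] [0.0416 0.09  ] heading 106.0
[0.46055656 0.0171436  0.19959932] [-1.79988263e+02  2.20575987e-03 -7.25667192e+01]
```

View pics/w1.png

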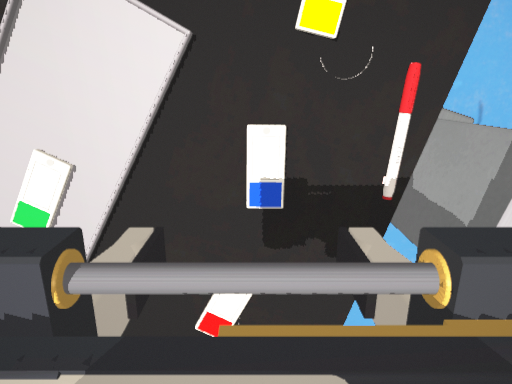

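Confirmed: the white blue-labelled mailer is at px (266,167), label end towards +y. Green shows in the tray at (42,190) and yellow at (321,15).

Run:
```python
from h import *
g=[.4466,.0102]
rel(g+[.05],-74);rel(g+[.003],-74)
```

```text
[ 0.24  1.54 14.96] [-0.     0.     0.025]
[ 0.25  1.54 19.66] [-0.     0.     0.025]
```

Call:
{"fn": "move_arm", "kwargs": {"targets": [[[0.1,0.8,4],[0,0,0.02]],[[0.2,1.5,8],[0,0,0.025]],[[0.2,1.5,12],[0,0,0.025]],[[0.2,1.5,15],[0,0,0.025]],[[0.2,1.5,16.5],[0,0,0.025]]]}}

```text
time_s: 2.95
tcp_pos: [0.446, 0.0106, 0.0329]
eef_rot: [179.9, -0.0, -74.0]
contact_force: [1.1, 1.0, -0.1]
gripper_width: 0.0875
gripper_force: 0.0
```

Call:
{"fn": "move_arm", "kwargs": {"targets": [[[0,0,1.3],[0,0,0]],[[0,0,2.3],[0,0,0]],[[0,0,2.9],[0,0,0]],[[0,0,3.1],[0,0,0]],[[0,0,3.1],[0,0,0]]]}}

```text
time_s: 3.58
tcp_pos: [0.4468, 0.0101, 0.0038]
eef_rot: [-180.0, 0.0, -74.1]
contact_force: [0.1, 0.2, -0.2]
gripper_width: 0.0878
gripper_force: 0.0
```

Call:
{"fn": "move_arm", "kwargs": {"targets": [[[0,0,0],[0,0,0]],[[0,0,0],[0,0,0]],[[0,0,0],[0,0,0]],[[0,0,0],[0,0,0]],[[0,0,0],[0,0,0]]], "jaw": 3.0, "squeeze": 12}}

```text
time_s: 4.2
tcp_pos: [0.4467, 0.01, 0.0036]
eef_rot: [-180.0, 0.0, -74.1]
contact_force: [0.7, -0.3, 1.1]
gripper_width: 0.0432
gripper_force: 0.0
```

Call:
{"fn": "move_arm", "kwargs": {"targets": [[[0,0,0],[0,0,0]],[[0,0,0],[0,0,0]],[[0,0,0],[0,0,0]]]}}

```text
time_s: 4.58
tcp_pos: [0.4467, 0.01, 0.0036]
eef_rot: [-180.0, -0.0, -74.1]
contact_force: [-0.0, -0.3, 1.0]
gripper_width: 0.0398
gripper_force: 12.0
```

Call:
{"fn": "move_arm", "kwargs": {"targets": [[[0,0,-2],[0,0,0]],[[0,0,-5],[0,0,0]],[[0,0,-9],[0,0,0]],[[0,0,-12],[0,0,0]],[[0,0,-12],[0,0,0]]]}}

```text
time_s: 5.2
tcp_pos: [0.4481, 0.0106, 0.1258]
eef_rot: [-179.7, 0.0, -74.1]
contact_force: [0.1, -0.6, 0.2]
gripper_width: 0.0397
gripper_force: 12.0
```

Run:
```python
from h import *
a=viewer.capture("wrist");cv2.imwrite("pics/w2.png",a["image"])
meas(a,"wrist","mailer_blue",.126)
th=np.radians(80.7);d=np.array([np.cos(th),np.sin(th)])
G=np.array([.666,.1143]); B=G-.061*d; print("blue target",B)
g=B-.005*d; print(g)
rel([*g,.08],80.7-180)
# placed: underside centre z .0095, tilt .13; tips 3.6mm below underside-centre point up
rel([*g,.08],80.7-180,-.13)
```

```text
mailer_blue 0.8 [206. 161. 295. 326.] [ 0.4527 -0.0033] [0.0418 0.0518] heading 106.8
blue target [0.65614217 0.0541018 ]
[0.65533415 0.04916752]
[  1.96 -21.17   4.34] [-0.    0.    0.44]
[  1.96 -21.17   4.34] [ 0.028 -0.127  0.439]
```

View pics/w2.png

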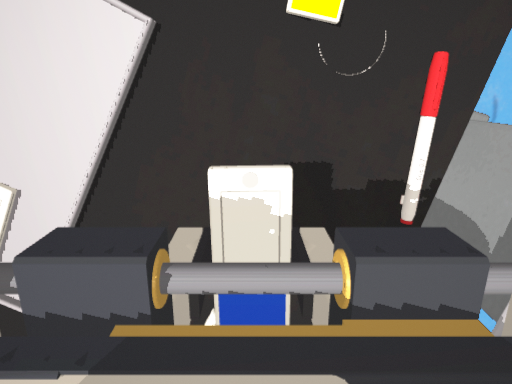

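Run:
```python
from h import *
a=viewer.capture("wrist");s=r.get_state();t=np.array(s["tcp_pos"])
p=ray(a,(250,166),t[2]+.0044);h=np.radians(-74.1)
print((p-t)[:2]@[np.cos(h),np.sin(h)],(p-t)[:2]@[-np.sin(h),np.cos(h)])
```

```text
0.04052614716592015 0.0009719641570517704
```

Call:
{"fn": "move_arm", "kwargs": {"targets": [[[0.4,-4.5,0.5],[0,0,0.1]],[[0.9,-9.5,1],[0,0,0.2]],[[1.4,-14.5,1.5],[0,0,0.3]],[[1.8,-19,2],[0,0,0.4]],[[1.9,-21.2,2],[0,0,0.44]]]}}

```text
time_s: 5.98
tcp_pos: [0.6566, 0.0498, 0.1002]
eef_rot: [179.8, -0.1, -99.4]
contact_force: [-0.0, -0.3, -0.4]
gripper_width: 0.0395
gripper_force: 12.0
```

Run:
```python
from h import *
rel([.6553,.0492,.06],80.7-180,-.13)
rel([.6553,.0492,.0125],80.7-180,-.13)
print(r.get_state()["tcp_pos"],r.get_state()["eef_rot"])
```

```text
[0.07 0.1  4.02] [ 0.003 -0.132 -0.003]
[0.06 0.08 8.77] [ 0.003 -0.132 -0.003]
[0.65657561 0.04982507 0.10022944] [ 1.79791829e+02 -1.18452146e-01 -9.94296694e+01]
```

Call:
{"fn": "move_arm", "kwargs": {"targets": [[[0.1,0.1,2],[0,-0.07,0]],[[0.1,0.1,4],[0,-0.13,0]],[[0.1,0.1,6],[0,-0.13,0]],[[0.1,0.1,7],[0,-0.13,0]],[[0.1,0.1,7.3],[0,-0.13,0]]]}}

```text
time_s: 6.6
tcp_pos: [0.654, 0.0493, 0.0293]
eef_rot: [179.9, 7.4, -99.2]
contact_force: [0.9, 1.0, -0.3]
gripper_width: 0.0399
gripper_force: 12.0
```

Run:
```python
from h import *
rel([.6553,.0492,.0125],80.7-180,-.13)
s=r.get_state();print(s["tcp_pos"],s["contact_force"])
```

```text
[ 0.21 -0.13  1.67] [ 0.002 -0.002  0.001]
[0.65402181 0.04934962 0.02933273] [ 0.91965324  0.95274359 -0.33603523]
```

Call:
{"fn": "move_arm", "kwargs": {"targets": [[[0.1,-0.1,0.5],[0,0,0]],[[0.2,-0.1,1],[0,0,0]],[[0.2,-0.1,1.4],[0,0,0]],[[0.2,-0.1,1.6],[0,0,0]],[[0.2,-0.1,1.6],[0,0,0]]]}}

```text
time_s: 7.22
tcp_pos: [0.6556, 0.049, 0.0144]
eef_rot: [180.0, 7.4, -99.3]
contact_force: [0.9, -0.4, -1.1]
gripper_width: 0.0395
gripper_force: 12.0
```

Call:
{"fn": "move_arm", "kwargs": {"targets": [[[0,0,0.1],[0,0,0]],[[0,0,0.1],[0,0,0]]]}}

```text
time_s: 7.48
tcp_pos: [0.6556, 0.0491, 0.0135]
eef_rot: [-180.0, 7.5, -99.3]
contact_force: [0.3, -0.1, -0.9]
gripper_width: 0.0398
gripper_force: 12.0
```

Call:
{"fn": "move_arm", "kwargs": {"targets": [[[0,0,0],[0,0,0]],[[0,0,0],[0,0,0]],[[0,0,0],[0,0,0]],[[0,0,0],[0,0,0]]], "jaw": 6}}

```text
time_s: 7.98
tcp_pos: [0.6556, 0.0492, 0.0135]
eef_rot: [-180.0, 7.5, -99.3]
contact_force: [-0.9, 0.8, -0.9]
gripper_width: 0.0599
gripper_force: 0.0
```

Call:
{"fn": "move_arm", "kwargs": {"targets": [[[0,0,-2],[0,0,0]],[[0,0,-5],[0,0,0]],[[0,0,-9],[0,0,0]],[[0,0,-14],[0,0.06,0]],[[0,0,-18],[0,0.13,0]]]}}

```text
time_s: 8.6
tcp_pos: [0.6524, 0.025, 0.1963]
eef_rot: [-179.8, -0.1, -99.4]
contact_force: [0.5, 0.4, 0.0]
gripper_width: 0.0602
gripper_force: 0.0
```

Run:
```python
from h import *
a=viewer.capture("wrist");t=viewer.capture("top")
for n,z in(("mailer_green",.009),("mailer_blue",.014),("mailer_yellow",.006)):
    meas(a,"wrist",n,z);meas(t,"top",n,z)
im=cv2.resize(t["image"][100:190,200:350],None,fx=3.4,fy=3.4,interpolation=2)
w=a["image"]
o=np.zeros((384,800,3),np.uint8);o[:, :400]=cv2.resize(w,(400,384));i2=cv2.resize(im,(400,240));o[:240,400:]=i2
cv2.imwrite("pics/p1.png",o)
s=r.get_state();print(s["tcp_pos"],s["eef_rot"],s["time_s"])
rel([.46,-.165,.18],-87)
```

```text
mailer_green 0.82 [231. 234. 269. 264.] [0.6691 0.1183] [0.0331 0.0407] heading 170.7
mailer_green 0.73 [240. 127. 258. 146.] [0.671  0.1273] [0.0517 0.0414] heading 88.5
mailer_blue 0.83 [230. 150. 274. 237.] [0.6567 0.0556] [0.0925 0.0404] heading 81.6
mailer_blue 0.29 [229. 216. 271. 267.] [0.6676 0.1067] [0.054  0.0404] heading 81.4
mailer_yellow 0.78 [164. 229. 199. 256.] [0.376  0.3115] [0.0913 0.044 ] heading 62.5
mailer_yellow 0.56 [340. 209. 373. 226.] [ 0.4413 -0.1681] [0.0396 0.0895] heading 92.2
[0.65130003 0.02579288 0.19122015] [ 1.79923417e+02 -1.29948344e-02 -9.93101958e+01] 9.0
[21.92 15.79  1.15] [ 0.001 -0.    -0.215]
```

View pics/p1.png

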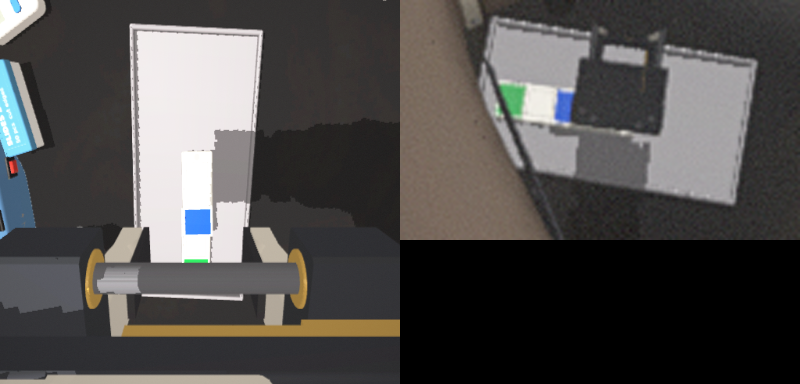

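Blue lies in line on green: its label shows at (197,222) in the left half, with green's plain end below it. Next is yellow.

Call:
{"fn": "move_arm", "kwargs": {"targets": [[[4.5,3.2,0.2],[0,0,-0.05]],[[9.5,6.8,0.4],[0,0,-0.1]],[[14.5,10.4,0.6],[0,0,-0.15]],[[19,13.7,0.8],[0,0,-0.2]],[[21.9,15.8,1],[0,0,-0.21]]], "jaw": 8.7}}

```text
time_s: 9.62
tcp_pos: [0.4582, -0.1661, 0.1815]
eef_rot: [179.9, 0.0, -87.3]
contact_force: [0.0, 0.2, 0.0]
gripper_width: 0.0868
gripper_force: 0.0
```

Call:
{"fn": "move_arm", "kwargs": {"targets": [[[0,0,0],[0,0,0]],[[0,0,0],[0,0,0]]]}}

```text
time_s: 9.88
tcp_pos: [0.4608, -0.1647, 0.1818]
eef_rot: [180.0, -0.0, -87.3]
contact_force: [-0.0, 0.4, 0.9]
gripper_width: 0.0869
gripper_force: 0.0
```

Run:
```python
from h import *
a=viewer.capture("wrist");cv2.imwrite("pics/w3.png",a["image"])
meas(a,"wrist","mailer_yellow",.006)
s=r.get_state();print(s["tcp_pos"],s["eef_rot"],s["time_s"])
```

```text
mailer_yellow 0.79 [248. 120. 287. 208.] [ 0.4429 -0.168 ] [0.0409 0.0919] heading 95.1
[ 0.46117896 -0.16416972  0.18171964] [ 1.79982570e+02  2.07556076e-03 -8.72312586e+01] 9.975
```

View pics/w3.png

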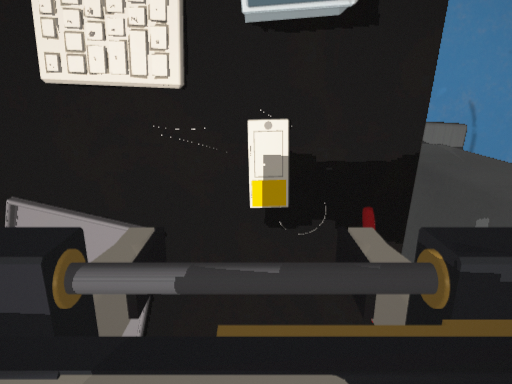

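The white yellow-labelled mailer is at px (268,163), label end towards +y. I'll grasp it the same way.

Run:
```python
from h import *
rel([.4432,-.173,.033],-86.3)
```

```text
[ 0.8   1.83 14.87] [ 0.     0.    -0.016]
```

Call:
{"fn": "move_arm", "kwargs": {"targets": [[[0.4,0.9,4],[0,0,-0.016]],[[0.8,1.8,8],[0,0,-0.016]],[[0.8,1.8,11.5],[0,0,-0.016]],[[0.8,1.8,14],[0,0,-0.016]],[[0.8,1.8,14.9],[0,0,-0.016]]]}}

```text
time_s: 10.6
tcp_pos: [0.4426, -0.1729, 0.0313]
eef_rot: [179.8, 0.0, -86.3]
contact_force: [-0.2, -0.0, 0.2]
gripper_width: 0.0869
gripper_force: 0.0
```

Call:
{"fn": "move_arm", "kwargs": {"targets": [[[0,0,1.2],[0,0,0]],[[0,0,2.2],[0,0,0]],[[0,0,2.8],[0,0,0]],[[0,0,2.9],[0,0,0]],[[0,0,2.9],[0,0,0]]]}}

```text
time_s: 11.22
tcp_pos: [0.4432, -0.1734, 0.0042]
eef_rot: [-180.0, -0.0, -86.3]
contact_force: [-0.6, -0.6, 0.5]
gripper_width: 0.0869
gripper_force: 0.0
```

Call:
{"fn": "move_arm", "kwargs": {"targets": [[[0,0,0],[0,0,0]],[[0,0,0],[0,0,0]],[[0,0,0],[0,0,0]],[[0,0,0],[0,0,0]],[[0,0,0],[0,0,0]]], "jaw": 3.0, "squeeze": 12}}

```text
time_s: 11.85
tcp_pos: [0.443, -0.1734, 0.0039]
eef_rot: [-180.0, -0.0, -86.3]
contact_force: [0.0, -1.2, -0.2]
gripper_width: 0.0424
gripper_force: 0.0
```

Call:
{"fn": "move_arm", "kwargs": {"targets": [[[0,0,0],[0,0,0]],[[0,0,0],[0,0,0]],[[0,0,0],[0,0,0]]]}}

```text
time_s: 12.22
tcp_pos: [0.443, -0.1734, 0.0039]
eef_rot: [-180.0, -0.0, -86.3]
contact_force: [-0.3, -0.3, -0.2]
gripper_width: 0.04
gripper_force: 12.0
```

Call:
{"fn": "move_arm", "kwargs": {"targets": [[[0,0,-2],[0,0,0]],[[0,0,-5],[0,0,0]],[[0,0,-8],[0,0,0]],[[0,0,-10],[0,0,0]],[[0,0,-10],[0,0,0]]]}}

```text
time_s: 12.85
tcp_pos: [0.444, -0.1734, 0.1053]
eef_rot: [-179.8, -0.0, -86.3]
contact_force: [-0.4, -0.6, -0.8]
gripper_width: 0.0395
gripper_force: 12.0
```

Run:
```python
from h import *
a=viewer.capture("wrist");s=r.get_state();t=np.array(s["tcp_pos"]);h=np.radians(s["eef_rot"][2])
m=[o for o in outline_of("mailer_yellow","wrist") if o["box"][3]>250]
for o in m:
    b=o["box"];p=ray(a,((b[0]+b[2])/2,b[1]+1),t[2]+.0044);print(o["score"],b,(p-t)[:2]@[np.cos(h),np.sin(h)])
rel([.6463,-.0093,.10],81-180)
```

```text
0.71 [210.2, 162.8, 292.1, 328.2] 0.04161139119278159
[-15.07 -21.37   0.36] [0.    0.    0.221]
```

Call:
{"fn": "move_arm", "kwargs": {"targets": [[[-3,-4.3,0],[0,0,0.05]],[[-6.4,-9.1,0],[0,0,0.1]],[[-9.8,-13.9,0.2],[0,0,0.15]],[[-13,-18.4,0.3],[0,0,0.2]],[[-15.1,-21.4,0.4],[0,0,0.22]]]}}

```text
time_s: 13.58
tcp_pos: [0.6478, -0.0074, 0.0977]
eef_rot: [179.9, -0.1, -99.0]
contact_force: [-0.2, -1.2, -0.1]
gripper_width: 0.04
gripper_force: 12.0
```

Call:
{"fn": "move_arm", "kwargs": {"targets": [[[0,0,0.5],[0,-0.07,0]],[[0,0,2],[0,-0.13,0]],[[0,0,4],[0,-0.13,0]],[[0,0,6],[0,-0.13,0]],[[0,0,6.6],[0,-0.13,0]]]}}

```text
time_s: 14.2
tcp_pos: [0.6454, -0.0091, 0.0312]
eef_rot: [179.8, 7.4, -99.0]
contact_force: [0.0, -0.9, -1.0]
gripper_width: 0.0399
gripper_force: 12.0
```

Run:
```python
from h import *
rel([.6463,-.0093,.014],81-180,-.13)
s=r.get_state();print(s["tcp_pos"],s["eef_rot"])
```

```text
[ 0.23 -0.1   1.71] [ 0.004 -0.001  0.001]
[ 0.64537268 -0.00911287  0.03123769] [179.77616082   7.37114429 -98.96818979]
```

Call:
{"fn": "move_arm", "kwargs": {"targets": [[[0.1,-0.1,0.5],[0,0,0]],[[0.2,-0.1,1],[0,0,0]],[[0.2,-0.1,1.5],[0,0,0]],[[0.2,-0.1,1.7],[0,0,0]],[[0.2,-0.1,1.7],[0,0,0]]]}}

```text
time_s: 14.82
tcp_pos: [0.6479, -0.0089, 0.0169]
eef_rot: [-180.0, 7.4, -98.9]
contact_force: [0.6, 0.3, 0.5]
gripper_width: 0.0396
gripper_force: 12.0
```

Call:
{"fn": "move_arm", "kwargs": {"targets": [[[0,0,0.1],[0,0,0]],[[0,0,0.1],[0,0,0]]]}}

```text
time_s: 15.08
tcp_pos: [0.648, -0.0088, 0.0159]
eef_rot: [-180.0, 7.5, -98.9]
contact_force: [-0.2, 0.0, -0.4]
gripper_width: 0.0398
gripper_force: 12.0
```

Call:
{"fn": "move_arm", "kwargs": {"targets": [[[0,0,0],[0,0,0]],[[0,0,0],[0,0,0]],[[0,0,0],[0,0,0]],[[0,0,0],[0,0,0]]], "jaw": 6}}

```text
time_s: 15.58
tcp_pos: [0.648, -0.0088, 0.0159]
eef_rot: [-180.0, 7.5, -98.9]
contact_force: [-0.8, 0.8, -0.4]
gripper_width: 0.0599
gripper_force: 0.0
```

Call:
{"fn": "move_arm", "kwargs": {"targets": [[[0,0,-2],[0,0,0]],[[0,0,-5],[0,0,0]],[[0,0,-9],[0,0,0]],[[0,0,-14],[0,0.06,0]],[[0,0,-18],[0,0.13,0]]]}}

```text
time_s: 16.2
tcp_pos: [0.6448, -0.033, 0.1987]
eef_rot: [-179.8, -0.1, -99.0]
contact_force: [0.7, 0.7, -0.2]
gripper_width: 0.0597
gripper_force: 0.0
```

Call:
{"fn": "move_arm", "kwargs": {"targets": [[[-2,5,0],[0,0,0]],[[-4,10,0],[0,0,0]],[[-6,15,0],[0,0,0]],[[-6,19,0],[0,0,0]],[[-6,20,0],[0,0,0]]]}}

```text
time_s: 16.82
tcp_pos: [0.4544, 0.0586, 0.1961]
eef_rot: [-179.9, 0.1, -98.9]
contact_force: [0.9, -0.1, 1.3]
gripper_width: 0.0603
gripper_force: 0.0
```

Run:
```python
from h import *
t=viewer.capture("top");c=viewer.capture("scene")
for n,z in(("mailer_green",.011),("mailer_blue",.014),("mailer_yellow",.014)):
    meas(t,"top",n,z)
o=np.zeros((300,800,3),np.uint8);o[:,:400]=cv2.resize(t["image"][90:195,215:355],(400,300),interpolation=2);o[:,400:]=cv2.resize(c["image"][145:205,170:310],(400,300),interpolation=2)
cv2.imwrite("pics/p2.png",o)
s=r.get_state();print(s["tcp_pos"],s["time_s"])
```

```text
mailer_green 0.82 [235. 130. 256. 142.] [0.6686 0.1296] [0.0586 0.0402] heading 81.1
mailer_blue 0.96 [182. 127. 208. 158.] [0.6528 0.2736] [0.0941 0.0423] heading 37.4
mailer_yellow 0.45 [299. 140. 312. 150.] [ 0.6495 -0.0416] [0.0376 0.0186] heading 29.2
[0.45706968 0.05847646 0.19484596] 17.075
```

View pics/p2.png

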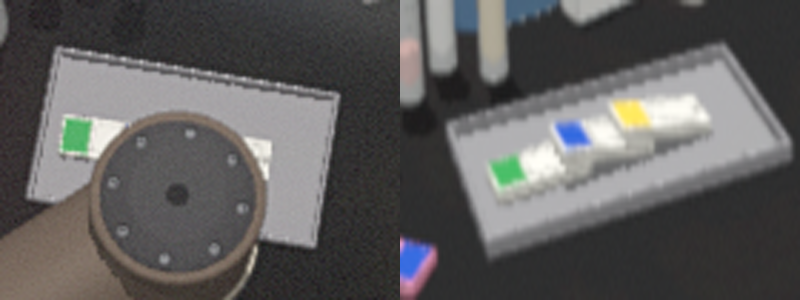

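The scene half shows the green, blue and yellow tiles (labels at (507,171), (572,136), (632,114)), each leaning on the one before. The arm blocks the top view, so I'll move it aside and check the spacing.

Call:
{"fn": "move_arm", "kwargs": {"targets": [[[-5,0,0],[0,0,0]],[[-10,0,0],[0,0,0]],[[-15,0,0],[0,0,0]],[[-20,0,0],[0,0,0]],[[-25,-3,0],[0,0,0]]]}}

```text
time_s: 17.7
tcp_pos: [0.5252, 0.3026, 0.1943]
eef_rot: [180.0, -0.0, -98.9]
contact_force: [0.2, 0.5, 0.3]
gripper_width: 0.0601
gripper_force: 0.0
```

Call:
{"fn": "move_arm", "kwargs": {"targets": [[[-5,-2,0],[0,0,0]],[[-10,-4,0],[0,0,0]],[[-14,-5,0],[0,0,0]],[[-14,-5,0],[0,0,0]]]}}

```text
time_s: 18.2
tcp_pos: [0.5973, 0.433, 0.191]
eef_rot: [179.9, -0.2, -98.9]
contact_force: [0.7, 0.4, -0.8]
gripper_width: 0.06
gripper_force: 0.0
```

Run:
```python
from h import *
t=viewer.capture("top")
for n,z in(("mailer_green",.011),("mailer_blue",.014),("mailer_yellow",.014)):
    meas(t,"top",n,z)
# label centroids by colour inside the tray
hsv=cv2.cvtColor(t["image"],cv2.COLOR_BGR2HSV);L={}
for n,(a,b),z in(("g",(50,80),.011),("b",(100,125),.019),("y",(20,33),.019)):
    m=cv2.inRange(hsv,(a,110,80),(b,255,255));k=np.zeros_like(m);k[110:175,226:330]=1
    v,u=np.nonzero(m*k);L[n]=ray(t,(u.mean(),v.mean()),z)[:2];print(n,len(u),L[n])
d=np.array([np.cos(np.radians(80.9)),np.sin(np.radians(80.9))])
for a,b in("gb","by","gy"): print(a,b,(L[a]-L[b])@d,(L[a]-L[b])@[d[1],-d[0]])
```

```text
mailer_green 0.54 [236. 128. 259. 144.] [0.6684 0.1275] [0.0684 0.044 ] heading 83.1
mailer_blue 0.78 [179. 127. 212. 160.] [0.653  0.2722] [0.0906 0.042 ] heading 36.9
mailer_blue 0.69 [256. 134. 287. 154.] [0.6544 0.0562] [0.0867 0.0422] heading 77.9
mailer_yellow 0.86 [280. 136. 311. 155.] [ 0.6461 -0.0033] [0.0894 0.0394] heading 77.3
mailer_yellow 0.57 [166. 228. 198. 256.] [0.3766 0.3085] [0.0912 0.0424] heading 62.6
g 77 [0.67039215 0.14373609]
b 93 [0.65818448 0.08301279]
y 99 [0.65115225 0.02428565]
g b 0.06188976929547194 0.002450151250923307
b y 0.05910018761919627 -0.0023444589803633437
g y 0.12098995691466821 0.00010569227055996632
```

Spacings are 62 and 59 mm, with the tiles within about 2.5 mm of the line. Handing in.

```bash
python3 -c "
from plant import r
print(r.close_job())"
```

```text
the job is handed in; nothing more can be done
None
```

I laid the blue and yellow mailers in an overlapping row on the green one and handed the job in. In the last top view they sat about 62 and 59 mm apart, within about 2.5 mm of green's line, with green still in place; no verdict came back.

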